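# Put the water-test kit back in its holders

### The arm

A 6-joint arm with a two-finger parallel gripper is mounted at the origin on the work surface. World frame = base frame: x ahead of the robot, y to its left, z up, the work surface at z = 0. Lengths are in m, angles in rad, forces in N, time in s.
With the tool pointing down it reaches from about 0.275 to 0.825 m from the base axis. Payload 4.9 kg.
Tool frame: the origin (TCP) lies midway between the tips of the shut fingers; the grasp point (between the pads) lies 19 mm behind it (bot.grip_depth is the distance from the TCP to the grasp point, in m); z points along the fingers, y is the line along which they close (so a half turn about z gives the same grasp; the last joint's range is limited). The gripper opens to 85 mm and grips with 20 to 120 N. Pads are 22 mm wide; open, the fingers measure 114 mm over their backs; the gripper's body (76 mm by 85 mm) begins 54 mm behind the grasp point. The pads swing forward as they close: fully open they stand 13 mm farther back than shut.
Start: joints at [0.976, 0.326, -0.193, 1.052, 0, 1.437], TCP at [0.245, 0.493, 0.231] pointing down, gripper open.
Joint ranges: [-2.65, 2.65], [-0.97, 1.79], [-1.3, 1.35], [-1.93, 2.1], [-1.47, 1.37], [-3.14, 3.14]. Speed limits (rad/s): [2.57, 2.57, 3.14, 3.14, 3.14, 3.14].

### API

Orientations are given as a unit quaternion [w, x, y, z].
In Python, from cell import bot gives the robot as it stands. Calls block until the motion is done:
- bot.move_pose(position, orientation): joint-space move of the TCP to a pose.
- bot.move_linear(position, speed=0.15, rotation=None, until_force=None): straight line of the TCP; rotation=None keeps the orientation; speed is the mean speed in m/s. With until_force (N) it stops when the force on the tool has changed by that much, and returns True; else False.
- bot.goto_joints(angles): joint-space move.
- bot.set_gripper(opening, grasp_force=None): opening from 0.0 (shut) to 1.0 (fully open); grasp_force is the grip in N (None keeps the last); returns when the fingers have stopped.
- bot.wait(seconds).
- bot.solve_ik(position, orientation): joint angles nearest the present ones, or None.
- bot.camera(name): name is "scene" or "top" or "wrist"; returns the picture (400x640x3 uint8, red, green, blue); there is no depth.
- bot.calibration(name): a dict with "mtx" (3x3 intrinsics, pixels), "k1" (the pictures are not rectified: a ray, as slopes to the right and down, at radius r is drawn at 1 + k1 r^2 times it, then the intrinsics apply), "extrinsics" (4x4, takes a point from world to camera coordinates); the wrist camera has in their place "hand_eye" (4x4, takes a point from camera to tool coordinates, whose origin is the TCP and whose axes are the flange's). Camera axes: x right, y down, z forward; pixel columns grow to the right and rows downward; lengths in m; the calibration is good to about 2 mm. A picture is of the moment at which its call begins: read the wrist's pose just before it. calibration takes no time and is no camera call.
A pose or a line that the arm cannot do raises bot.PlanningError and nothing moves.
- bot.close_job(): hands the job in; it is judged then, once.
Trained networks look in the newest picture that a camera, given by its name, has taken for a name from the list of things; names that differ only in an ending like _2 or _b are one class to them, and where a whole thing is asked for, a point or a joint stands for the part that bears it (a point fixed in the world has none). Each returns a list of dicts, best first, with "confidence" (0 to 1); they miss things now and then, are a little off and sometimes report something else, mostly with a low value. They report only what shows in the picture. A call takes as long as a camera call.
- bot.search_frame(camera, thing): "bbox" ([left, top, width, height] in pixels, round what is visible of it).
Readings, each from a call of its own:
- bot.read_clock(): time.
- bot.read_joint_positions(): joint angles.
- bot.read_joint_vel(): joint speeds.
- bot.read_joint_efforts(): joint torques, N m.
- bot.read_position(): TCP position.
- bot.read_tool_rot(): TCP orientation.
- bot.read_ft_force(): force on the tool from outside, world axes, zero at the start.
- bot.read_moment(): the same for the moment, N m.
- bot.read_gripper_width(): opening from 0.0 (shut) to 1.0 (fully open).
- bot.read_finger_force(): force on a finger pad.
Only numpy, scipy, OpenCV 4.12 (cv2) and the standard library are available. Lean on these libraries where they do the work, as an engineer would, in place of code of your own. Each camera call takes 0.05 s, during which the arm holds its last target. There are 200 camera calls.

### The job

Put the water-test kit away: stand the wide jar, the slim bottle and the square bottle each in the foam block whose pocket has its shape and size, right down on the pocket's floor, and lay the glass tube in a groove of the tube cradle, midway along it, across both ribs. Keep the jar and the bottles upright all the time, and do not disturb the beaker and the pipettor.

Things in the scene. Friction and masses are not known exactly. Their poses are not given: they have to be found in the camera images.
- jar_center (a point): Wide jar: round grey plastic screw-top jar with a paper label band and a broad white cap, 52 mm in diameter, 80 mm tall (straight wall up to 58 mm, cap 44 mm across), about 0.17 kg, standing loose on the bench. Point: its centre, half-way up (40 mm above its base). Its z axis points up.
- slim_center (a point): Slim bottle: round grey plastic bottle with a paper label band and a small white cap, 34 mm in diameter, 90 mm tall (straight wall up to 64 mm, cap 22 mm across), about 0.09 kg, standing loose. Point: its centre, half-way up (45 mm above its base). Its z axis points up.
- square_center (a point): Square bottle: grey plastic bottle of 44 x 44 mm square section with a round white cap, 85 mm tall (flat walls up to 62 mm, cap 28 mm across), about 0.14 kg, standing loose, turned by a random yaw. Point: its centre, half-way up (42.5 mm above its base). x and y axes are square to its flat sides; z up.
- tube_center (a point): Sample tube: amber glass tube with a black cap of the same diameter, 20 mm in diameter, 110 mm long, about 0.045 kg, lying loose on the bench, free to roll. Point: its centre, half-way along and on its axis (10 mm above what it lies on at the start). x axis: along the tube towards the cap.
- foam_wide: Black foam block 90 x 90 x 22 mm, green round its foot, with the large round pocket, 68 mm in diameter: the place of the wide jar. Fixed to the bench; turned by a random yaw. Origin: centre of its underside, on the bench; z up. The pocket is in the middle of the block, opens upward, and is 14 mm deep: its white floor lies 8 mm above the bench.
- foam_slim: Black foam block 90 x 90 x 22 mm, green round its foot, with the small round pocket, 50 mm in diameter: the place of the slim bottle. Fixed to the bench; turned by a random yaw. Origin: centre of its underside, on the bench; z up. The pocket is in the middle of the block, opens upward, and is 14 mm deep: its white floor lies 8 mm above the bench.
- foam_square: Black foam block 90 x 90 x 22 mm, green round its foot, with the square pocket, 58 x 58 mm, its sides parallel to the block's x and y axes: the place of the square bottle. Fixed to the bench; turned by a random yaw. Origin: centre of its underside, on the bench; z up. The pocket is in the middle of the block, opens upward, and is 14 mm deep: its white floor lies 8 mm above the bench.
- cradle: Tube cradle, fixed, random yaw. White base 90 (x) x 80 (y) x 6 mm; two green ribs across it at x = -35 and +35 mm (60 mm free between). Round humps on the ribs (crests 29 mm above the bench) leave three hollows in line, at y = -22, 0, +22 mm: a tube laid along x across both ribs sinks 5 mm in, its axis then 34 mm above the bench. Origin: centre of its underside; x along the grooves, z up.
- beaker: Bystander: empty glass beaker, 66 mm across, 75 mm tall, loose on the bench on the far left. Leave it alone. Origin: centre of its underside.
- pipettor: Bystander: hand pipettor, green handle and white shaft, about 240 mm long, 26 mm thick, lying loose on the far right. Leave it alone. Origin: on the bench under its tip end, which points towards the robot; x axis along it towards that tip.

How it is judged:
At the end, for the whole second after the job is handed in: Jar and bottles upright (7 deg) on the floor of their own pockets, centres within 13 mm of the block centre, height within 5 mm; tube in a cradle groove, axis 30 to 37.5 mm up, within 8 deg and 20 mm lengthwise, 30 mm sideways; all released, at rest (horizontal distance between jar_center and foam_wide below 0.013 m and z of jar_center in the frame of foam_wide between 0.043 and 0.053 m and angle between each of jar_center, slim_center, square_center's own z axis and vertical below 0.12 rad and horizontal distance between slim_center and foam_slim below 0.013 m and z of slim_center in the frame of foam_slim between 0.048 and 0.058 m and horizontal distance between square_center and foam_square below 0.013 m and z of square_center in the frame of foam_square between 0.0455 and 0.0555 m and x of tube_center in the frame of cradle between -0.02 and 0.02 m and y of tube_center in the frame of cradle between -0.03 and 0.03 m and z of tube_center in the frame of cradle between 0.03 and 0.0375 m and angle between the x axis of tube_center and the x axis of cradle, either way round below 0.14 rad and linear speed of each of jar, slim, square, tube below 0.02 m/s and angular speed of each of jar, slim, square, tube below 0.3 rad/s); the robot touches nothing.
It fails at once if the beaker was moved by more than 20 mm (distance of beaker from where it was at the start of the episode above 0.02 m).
It fails at once if the pipettor was moved by more than 20 mm (distance of pipettor from where it was at the start of the episode above 0.02 m).
It fails at once if the jar or a bottle was tipped by more than 40 degrees (angle between any of jar_center, slim_center, square_center's own z axis and vertical above 0.7 rad).
It also fails if it takes over 106 s, if anything falls off the work surface, if the arm or the gripper's body presses on something with over 40 N, if the wrist force passes 120 N, or if a joint passes its speed limit or range.

## Working session

There is one attempt and no reset: what is moved stays moved. The work goes in short steps, each a Python script; the robot and the scene stay as the last script left them, time stands still between calls to the robot, and variables do not carry over. Pictures are saved under pics/ and viewed, at most 14 in all, crops included, and the job is handed in when it is done.

```bash
ls; mkdir -p pics; python3 - <<'E'
from cell import bot
import cv2, numpy as np
for c in ("top","scene"):
    im=bot.camera(c); cv2.imwrite(f"pics/{c}0.png",im[:,:,::-1])
    k=bot.calibration(c); print(c,np.round(k["mtx"],1).tolist(),k["k1"],np.round(k["extrinsics"],3).tolist())
    for t in ["jar_center","slim_center","square_center","tube_center","foam_wide","foam_slim","foam_square","cradle","beaker","pipettor"]:
        print(t,[(np.round(d["bbox"]).astype(int).tolist(),round(d["confidence"],2)) for d in bot.search_frame(c,t)][:4])
print(bot.read_clock(), bot.read_tool_rot(), bot.calibration("wrist"))
E
```

```text
pics
top [[382.3, 0.0, 317.4], [0.0, 382.3, 192.2], [0.0, 0.0, 1.0]] 0.00857918245890815 [[0.001, -1.0, -0.01, 0.018], [-0.989, 0.001, -0.146, 0.539], [0.146, 0.01, -0.989, 0.856], [0.0, 0.0, 0.0, 1.0]]
jar_center []
slim_center [([418, 245, 21, 14], 0.61)]
square_center [([347, 213, 30, 30], 0.7)]
tube_center [([247, 147, 47, 50], 0.7), ([267, 214, 36, 32], 0.68)]
foam_wide [([135, 168, 56, 51], 0.79)]
foam_slim [([245, 145, 47, 50], 0.79)]
foam_square [([348, 141, 53, 47], 0.75), ([137, 168, 55, 49], 0.59)]
cradle [([446, 168, 49, 48], 0.67)]
beaker [([195, 105, 32, 34], 0.82)]
pipettor [([435, 37, 27, 89], 0.8), ([266, 212, 38, 36], 0.68)]
scene [[430.4, 0.0, 320.9], [0.0, 430.4, 199.2], [0.0, 0.0, 1.0]] -0.020053734809715753 [[-0.501, 0.865, 0.002, 0.258], [0.686, 0.399, -0.609, -0.351], [-0.528, -0.304, -0.793, 1.391], [0.0, 0.0, 0.0, 1.0]]
jar_center [([414, 183, 24, 36], 0.68)]
slim_center [([263, 116, 14, 30], 0.86)]
square_center [([299, 147, 18, 30], 0.69)]
tube_center [([356, 181, 17, 35], 0.83)]
foam_wide []
foam_slim [([328, 222, 53, 50], 0.83)]
foam_square [([236, 192, 43, 34], 0.79), ([326, 221, 56, 55], 0.45)]
cradle [([194, 138, 30, 34], 0.69)]
beaker [([372, 283, 35, 37], 0.82), ([263, 114, 15, 32], 0.73)]
pipettor [([102, 210, 89, 58], 0.61)]
1.1 [-1.98370788e-05  2.28374447e-01  9.73573372e-01 -7.10648117e-06] {'mtx': array([[320.24478205,   0.        , 314.91833473],
       [  0.        , 320.24478205, 199.19131595],
       [  0.        ,   0.        ,   1.        ]]), 'k1': 0.004194795117758411, 'hand_eye': array([[ 1.68463875e-04, -9.55630961e-01, -2.94566525e-01,
         7.59534253e-02],
       [ 9.99999975e-01,  2.04157216e-04, -9.04212947e-05,
         8.85661942e-04],
       [ 1.46547271e-04, -2.94566503e-01,  9.55630972e-01,
        -1.42855639e-01],
       [ 0.00000000e+00,  0.00000000e+00,  0.00000000e+00,
         1.00000000e+00]])}
```

```bash
python3 - <<'E'
import cv2
a=cv2.imread("pics/top0.png")[20:280,110:510]; cv2.imwrite("pics/t1.png",cv2.resize(a,None,fx=2,fy=2,interpolation=cv2.INTER_CUBIC))
E
```

```text
(no output)
```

View pics/t1.png

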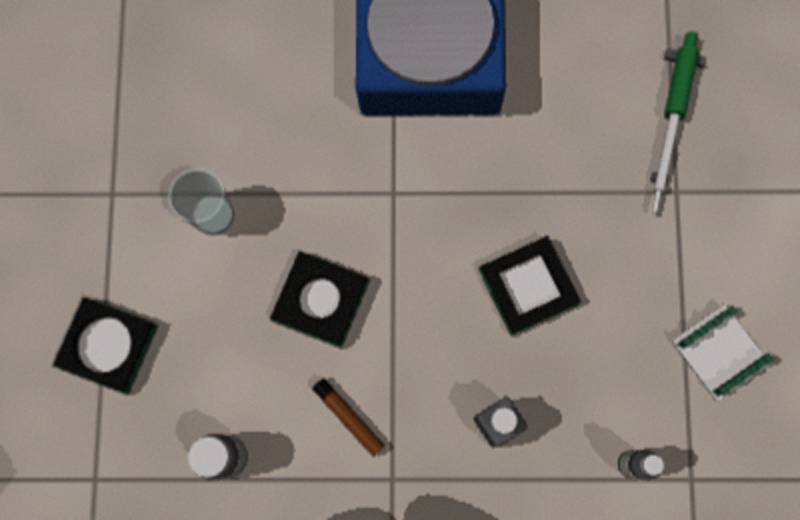

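View pics/scene0.png

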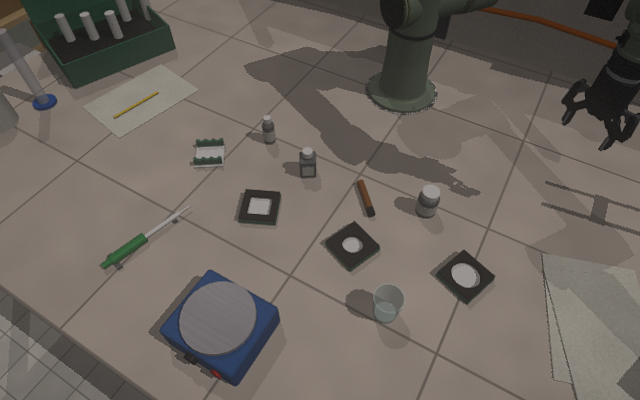

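The top picture shows all the things clearly. In full pixels: wide foam (162,192), slim foam (270,169), square foam (375,162), cradle (472,196), jar cap (216,248), square cap (362,230), slim cap (436,252) and the tube (275,229). The scene picture agrees. Next I'll take four closer wrist views.

```bash
cat > h.py <<'E'
from cell import bot
import cv2, numpy as np
from scipy.spatial.transform import Rotation as R
def quat(phi):                       # tool down, closing line at angle phi
    a=(phi+np.pi/2)/2; return np.array([0,np.cos(a),np.sin(a),0])
def wrist_pose():                    # camera->world
    q=bot.read_tool_rot(); T=np.eye(4); T[:3,:3]=R.from_quat(np.r_[q[1:],q[0]]).as_matrix(); T[:3,3]=bot.read_position()
    return T@bot.calibration("wrist")["hand_eye"]
def cam(name,pose=None):
    k=bot.calibration(name); return k["mtx"],k["k1"],(np.linalg.inv(k["extrinsics"]) if pose is None else pose)
def world(c,uv,z):
    K,k1,T=c; p=cv2.undistortPoints(np.float64(uv).reshape(-1,1,2),K,np.array([k1,0,0,0.]))[:,0]
    d=np.c_[p,np.ones(len(p))]@T[:3,:3].T; o=T[:3,3]
    return (o+d*((z-o[2])/d[:,2])[:,None])[:,:2]
def pixel(c,P):
    K,k1,T=c; W=np.linalg.inv(T); return cv2.projectPoints(np.float64(P).reshape(-1,1,3),W[:3,:3],W[:3,3],K,np.array([k1,0,0,0.]))[0][:,0]
def ik(p,phi):                       # nearest j6 to middle over half turns
    qs=[bot.solve_ik(p,quat(phi+n*np.pi)) for n in (-1,0,1,2)]; qs=[q for q in qs if q is not None]
    if not qs: return None
    return min(qs,key=lambda q:abs(q[5]))
E
python3 - <<'E'
from h import *
c=cam("top")
pts={"foam_wide":(162.5,192,.015),"foam_slim":(270,169,.015),"foam_square":(375,162.5,.015),"cradle":(472,196,.01),"jar":(216,248,.08),"slim":(436.5,252,.09),"square":(362,230,.085),"tube":(285,229,.01)}
W={k:world(c,[v[:2]],v[2])[0] for k,v in pts.items()}
for k in W: print(k,W[k].round(3), np.hypot(*W[k]).round(3))
H=bot.calibration("wrist")["hand_eye"]
for i,(a,b) in enumerate([("jar","foam_wide"),("tube","foam_slim"),("square","foam_square"),("slim","cradle")]):
    m=(W[a]+W[b])/2; az=np.arctan2(m[1],m[0])
    best=None
    for phi in az+np.array([np.pi/2,-np.pi/2,0,np.pi]):
        r=R.from_quat(np.r_[quat(phi)[1:],0]).as_matrix()
        off=(r@(H[:3,3]+0.08*H[:3,2]))[:2]
        p=np.r_[m-off,0.24]; q=bot.solve_ik(p,quat(phi))
        if q is not None and (best is None or abs(q[5])<abs(best[0][5])): best=(q,p,phi)
    q,p,phi=best; bot.goto_joints(q)
    T=wrist_pose(); im=bot.camera("wrist"); cv2.imwrite(f"pics/w{i}.png",im[:,:,::-1]); np.save(f"w{i}.npy",T)
    cw=cam("wrist",T); print(i,p.round(3),{k:pixel(cw,[*W[k],pts[k][2]]).round().tolist()[0] for k in (a,b)},bot.read_clock(),q.round(2))
a=[cv2.imread(f"pics/w{i}.png") for i in range(4)]
cv2.imwrite("pics/wall.png",cv2.resize(np.vstack([np.hstack(a[:2]),np.hstack(a[2:])]),(800,500),interpolation=cv2.INTER_AREA))
E
```

```text
foam_wide [0.544 0.392] 0.67
foam_slim [0.6   0.133] 0.615
foam_square [ 0.616 -0.122] 0.628
cradle [ 0.534 -0.354] 0.641
jar [0.41  0.239] 0.475
slim [ 0.402 -0.239] 0.467
square [ 0.449 -0.081] 0.456
tube [0.455 0.095] 0.465
0 [0.521 0.344 0.24 ] {'jar': [282.0, 6.0], 'foam_wide': [336.0, 205.0]} 2.5417 [ 0.47  0.46  0.03  1.14  0.   -0.12]
1 [0.579 0.124 0.24 ] {'tube': [311.0, 49.0], 'foam_slim': [316.0, 187.0]} 3.5 [ 0.09  0.4  -0.06  1.11  0.   -0.13]
2 [ 0.584 -0.112  0.24 ] {'square': [319.0, 22.0], 'foam_square': [309.0, 196.0]} 4.4917 [-0.31  0.4  -0.06  1.11  0.   -0.13]
3 [ 0.512 -0.325  0.24 ] {'slim': [329.0, 20.0], 'cradle': [303.0, 196.0]} 5.4417 [-0.69  0.43 -0.02  1.12  0.   -0.12]
```

View pics/wall.png

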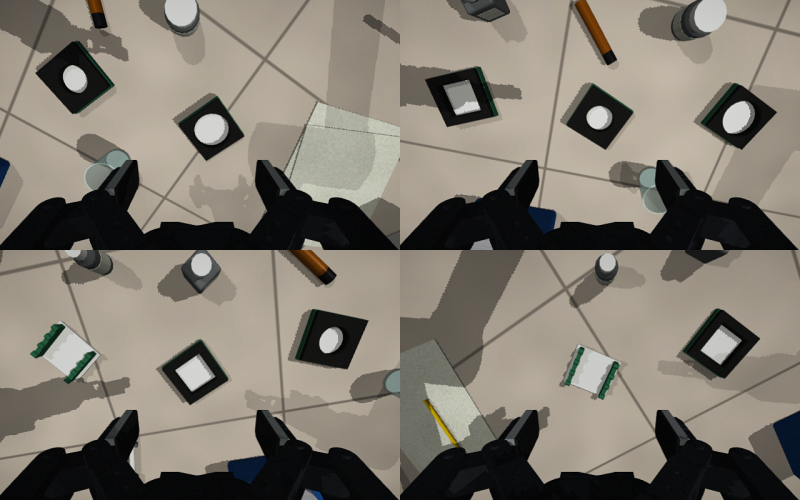

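Wrist views: the foams and cradle sit near the image centre (full px about (336,205), (316,187), (309,196) and (303,196)), while the bottles are at the upper edge. I'll add one nadir view per object and segment everything.

```bash
cat > seg.py <<'E'
from h import *
def comp(mask,uv):
    n,l,s,cc=cv2.connectedComponentsWithStats(mask.astype(np.uint8))
    i=min((i for i in range(1,n) if s[i,4]>80),key=lambda i:np.hypot(*(cc[i]-uv))); return l==i
def outline(m): return max(cv2.findContours(m.astype(np.uint8),cv2.RETR_EXTERNAL,cv2.CHAIN_APPROX_NONE)[0],key=cv2.contourArea)
def center(c,ct,z):                 # centroid in the world plane, plus min rect
    w=np.float32(world(c,cv2.convexHull(ct).reshape(-1,2),z)*1000); m=cv2.moments(w.reshape(-1,1,2)); r=cv2.minAreaRect(w)
    return np.array([m["m10"],m["m01"]])/m["m00"]/1000, np.array(r[1]), r
def rectyaw(r):                     # angle of the long side
    b=cv2.boxPoints(r); e=max((b[1]-b[0],b[2]-b[1]),key=lambda v:np.hypot(*v)); return np.arctan2(e[1],e[0])
E
python3 - <<'E'
from seg import *
import json
W=dict(foam_wide=(.544,.392,.015),foam_slim=(.6,.133,.015),foam_square=(.616,-.122,.015),cradle=(.534,-.354,.02),jar=(.41,.239,.07),slim=(.402,-.239,.08),square=(.449,-.081,.075),tube=(.455,.095,.01))
out={};tiles=[]
def tile(im,ct,uv):
    v=im.copy(); cv2.drawContours(v,[ct] if not isinstance(ct,list) else ct,-1,(255,0,0),1)
    x,y=np.clip(np.int32(uv),[60,60],[579,339]); tiles.append(cv2.resize(v[y-60:y+60,x-60:x+60],(200,200)))
for i,n in enumerate(["foam_wide","foam_slim","foam_square","cradle"]):
    im=cv2.imread(f"pics/w{i}.png"); c=cam("wrist",np.load(f"w{i}.npy")); uv=pixel(c,W[n])[0]
    if n!="cradle":
        m=comp(im.min(2)>70,uv); ct=outline(m); p,sz,r=center(c,ct,.015); yaw=rectyaw(r)
    else:
        h=cv2.cvtColor(im,cv2.COLOR_BGR2HSV); g=((h[...,0]>60)&(h[...,0]<95)&(h[...,1]>110)).astype(np.uint8)
        yy,xx=np.mgrid[:400,:640]; g[np.hypot(xx-uv[0],yy-uv[1])>60]=0
        g=cv2.morphologyEx(g,cv2.MORPH_CLOSE,np.ones((5,5)))
        cs=sorted(cv2.findContours(g,cv2.RETR_EXTERNAL,cv2.CHAIN_APPROX_NONE)[0],key=cv2.contourArea)[-2:]
        a,b=[center(c,k,.018)[0] for k in cs]; p=(a+b)/2; sz=np.hypot(*(a-b))*1000; yaw=np.arctan2(*(a-b)[::-1]); ct=list(cs)
    out[n]=[*p,yaw]; print(n,p.round(4),np.round(sz,1),round(yaw,3)); tile(im,ct,uv)
H=bot.calibration("wrist")["hand_eye"]
for n in ["slim","square","tube","jar"]:
    w=np.array(W[n]); az=np.arctan2(w[1],w[0]); phi=az+np.pi/2
    p=None
    for s in (0,.03,.06,.09,.12):
        for ph in (phi,phi+np.pi):
            r=R.from_quat(np.r_[quat(ph)[1:],0]).as_matrix(); o=(r@(H[:3,3]+s*H[:3,2]))[:2]
            q=bot.solve_ik(np.r_[w[:2]-o,.22],quat(ph))
            if q is not None and abs(q[5])<1.6: p=q;break
        if p is not None: break
    bot.goto_joints(p); T=wrist_pose(); im=bot.camera("wrist")[:,:,::-1].copy(); cv2.imwrite(f"pics/o_{n}.png",im); np.save(f"o_{n}.npy",T)
    c=cam("wrist",T); uv=pixel(c,w)[0]; hsv=cv2.cvtColor(im,cv2.COLOR_BGR2HSV)
    x,y=np.int32(uv); print(n,s,uv.round(),im[y,x],im[y-5:y+6,x].min(1).tolist(), "bench",im[y+45,x+45])
    if n=="tube":
        m=comp((hsv[...,1]>150)&(hsv[...,0]<25)&(im[...,2]>50),uv); ct=outline(m); p,sz,r=center(c,ct,.01); yaw=rectyaw(r)
    else:
        m=comp((hsv[...,1]<25)&(im.min(2)>150),uv); ct=outline(m); p,sz,r=center(c,ct,w[2]); yaw=0
    out[n]=[*p,yaw]; print(n,p.round(4),np.round(sz,1),round(yaw,3)); tile(im,ct,uv)
json.dump(out,open("out.json","w")); print(bot.read_clock())
cv2.imwrite("pics/m1.png",np.vstack([np.hstack(tiles[:4]),np.hstack(tiles[4:])]))
E
```

```text
foam_wide [0.5447 0.3953] [62.5 66.8] -0.986
foam_slim [0.6014 0.1364] [47.3 47.1] 0.998
foam_square [ 0.6179 -0.1192] [56.  56.2] -1.139
cradle [ 0.5367 -0.35  ] 70.7 -2.536
slim 0 [313. 102.] [208 211 209] [207, 207, 206, 208, 208, 208, 206, 208, 208, 208, 209] bench [159 174 183]
slim [ 0.4024 -0.2373] [21.2 21. ] 0
square 0 [316.  99.] [216 219 218] [218, 218, 218, 218, 217, 216, 217, 219, 216, 217, 219] bench [159 174 184]
square [ 0.4505 -0.0782] [27.6 27.9] 0
tube 0 [316. 100.] [  0  55 112] [14, 9, 5, 10, 2, 0, 4, 6, 9, 11, 14] bench [167 181 194]
tube [0.4506 0.0934] [92.6 19.1] 0.742
jar 0 [316.  99.] [215 217 216] [214, 214, 216, 216, 215, 215, 216, 216, 217, 216, 216] bench [156 172 182]
jar [0.4113 0.2475] [43.7 44. ] 0Traceback (most recent call last):
  File "<stdin>", line 37, in <module>
    for chunk in iterable:
                 ^^^^^^^^
    yield from _iterencode_dict(o, _current_indent_level)
    yield from chunks
    yield from chunks
    o = _default(o)
    raise TypeError(f'Object of type {o.__class__.__name__} '
                    f'is not JSON serializable')
TypeError: Object of type float32 is not JSON serializable
```

```bash
python3 - <<'E'
from seg import *
im=cv2.imread("pics/o_square.png"); c=cam("wrist",np.load("o_square.npy"))
hsv=cv2.cvtColor(im,cv2.COLOR_BGR2HSV); uv=pixel(c,[.4505,-.0782,.07])[0]; x,y=np.int32(uv)
print([im[y,x+d].tolist() for d in range(-40,41,5)]); 
a=im[y-70:y+70,x-70:x+70]; b=cv2.imread("pics/o_tube.png")[y-70:y+70,x-70:x+70]
cv2.imwrite("pics/m1.png",cv2.resize(np.hstack([a,b]),None,fx=2.8,fy=2.8))
E
```

```text
[[95, 104, 111], [98, 108, 115], [49, 50, 45], [59, 59, 55], [58, 59, 57], [188, 189, 187], [219, 220, 218], [218, 220, 218], [218, 219, 219], [219, 222, 220], [217, 221, 219], [219, 222, 220], [86, 88, 84], [89, 89, 86], [93, 92, 87], [140, 154, 162], [140, 154, 162]]
```

View pics/m1.png

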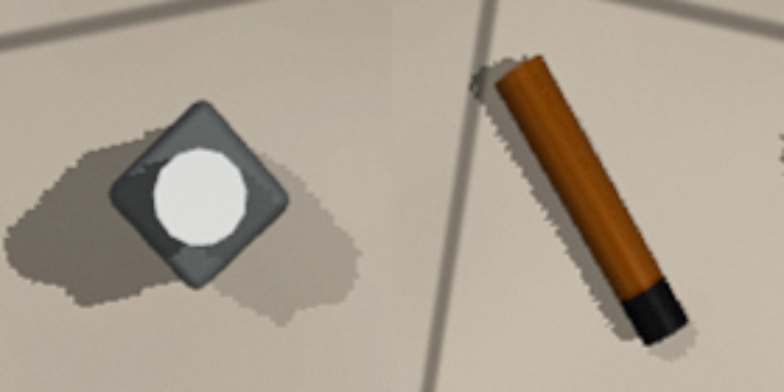

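The left crop shows the square bottle as a clean diamond in grey. The right crop shows the tube in amber with its black cap pointing away from the robot, about 17 mm long, so the tube centre lies 8.7 mm from the amber centre towards the cap. Next I'll move the jar.

```bash
cat > act.py <<'E'
from seg import *
UP=.15
def go(p,phi):
    q=ik(p,phi)
    if q is None: raise RuntimeError(f"ik {p} {phi}")
    bot.goto_joints(q)
def carry(src,phi1,dst,phi2,zg,rise,w0=1.0,w1=1.0,up=UP,force=40):
    go([*src,up],phi1); bot.set_gripper(w0)
    bot.move_linear([*src,zg],speed=.15); bot.set_gripper(0,force)
    print("grip",round(bot.read_gripper_width()*85,1),bot.read_clock())
    bot.move_linear([*src,up],speed=.2); go([*dst,up],phi2)
    bot.move_linear([*dst,zg+rise+.015],speed=.2)
    hit=bot.move_linear([*dst,zg+rise-.004],speed=.04,until_force=6)
    print("down",hit,round(bot.read_position()[2]-zg-rise,4),"grip",round(bot.read_gripper_width()*85,1))
    bot.set_gripper(w1); bot.move_linear([*dst,up],speed=.2); print(bot.read_clock())
E
python3 - <<'E'
from act import *
im=cv2.imread("pics/o_square.png"); c=cam("wrist",np.load("o_square.npy")); uv=pixel(c,[.4505,-.0782,.075])[0]
m=comp(cv2.morphologyEx(((im[...,2].astype(int)-im[...,0])<5).astype(np.uint8),cv2.MORPH_OPEN,np.ones((3,3))),uv); p,sz,r=center(c,outline(m),.06); print("square",p,sz,rectyaw(r))
s=np.array([.4113,.2475]); d=np.array([.5447,.3953]); t=np.pi/2
carry(s,np.arctan2(*s[::-1])+t,d,np.arctan2(*d[::-1])+t,.022,.008)
E
```

```text
square [ 0.45039824 -0.07833688] [42.91063309 43.04792786] -1.0011517
grip 50.5 10.4917
down True 0.0008 grip 50.3
14.3833
```

```bash
python3 - <<'E'
from act import *
t=np.pi/2
s=np.array([.4505,-.0782]); d=np.array([.6179,-.1192])
k=min((0,1),key=lambda k:max(abs(ik([*s,.15],-1.001+k*t)[5]),abs(ik([*d,.15],-1.139+k*t)[5])))
carry(s,-1.001+k*t,d,-1.139+k*t,.022,.008)
s=np.array([.4024,-.2373]); d=np.array([.6014,.1364])
carry(s,np.arctan2(*s[::-1])+t,d,np.arctan2(*d[::-1])+t,.025,.008)
s=np.array([.4506,.0934])+.0087*np.array([np.cos(.742),np.sin(.742)]); d=np.array([.5367,-.35])
carry(s,.742+t,d,-2.536+t,.004,.024,w0=.6,w1=.5,force=25)
q=ik([.33,-.1,.3],-.1); bot.goto_joints(q if q is not None else ik([.3,0,.3],t))
for c in ("top","scene"): cv2.imwrite(f"pics/{c}2.png",bot.camera(c)[:,:,::-1])
a=cv2.imread("pics/top2.png")[80:280,110:510]; b=cv2.imread("pics/scene2.png")[90:310,170:510]
cv2.imwrite("pics/f.png",np.vstack([cv2.resize(a,(590,295)),cv2.resize(b,(590,305))]))
print(bot.read_clock())
E
```

```text
grip 43.5 17.8167
down True 0.0004 grip 43.6
21.6667
grip 33.2 24.3667
down True 0.0004 grip 33.0
29.0917
grip 18.9 31.6833
down True 0.0004 grip 19.1
36.4583
38.6667
```

View pics/f.png

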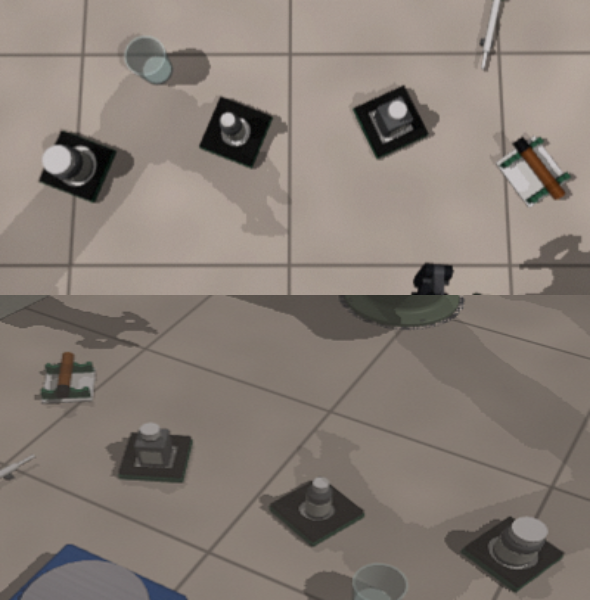

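The picture shows all four things in place, but the tube looks off the middle groove (about (540,168) in the view). I'll check each one from above with the wrist camera.

```bash
python3 - <<'E'
from act import *
H=bot.calibration("wrist")["hand_eye"]; t=np.pi/2
T={"tube":(.5367,-.35,.034),"square":(.6179,-.1192,.083),"slim":(.6014,.1364,.088),"jar":(.5447,.3953,.078)}; tiles=[]
for n,w in T.items():
    w=np.array(w); phi=np.arctan2(w[1],w[0])+t
    for ph in (phi,phi+np.pi):
        r=R.from_quat(np.r_[quat(ph)[1:],0]).as_matrix(); q=bot.solve_ik(np.r_[w[:2]-(r@H[:3,3])[:2],.22],quat(ph))
        if q is not None and abs(q[5])<1.6: break
    bot.goto_joints(q); P=wrist_pose(); im=bot.camera("wrist")[:,:,::-1].copy(); c=cam("wrist",P)
    uv=pixel(c,w)[0]; hsv=cv2.cvtColor(im,cv2.COLOR_BGR2HSV); x,y=np.int32(uv)
    if n=="tube":
        p,sz,r=center(c,outline(comp((hsv[...,1]>150)&(hsv[...,0]<25)&(im[...,2]>50),uv)),.034); yaw=rectyaw(r); print("yaw",yaw)
        g=((hsv[...,0]>60)&(hsv[...,0]<95)&(hsv[...,1]>110)).astype(np.uint8); yy,xx=np.mgrid[:400,:640]; g[np.hypot(xx-x,yy-y)>70]=0
        k=np.vstack([k for k in cv2.findContours(g,cv2.RETR_EXTERNAL,cv2.CHAIN_APPROX_NONE)[0] if cv2.contourArea(k)>10]); print("ribs",center(c,k,.018))
    else: p,sz,r=center(c,outline(comp((hsv[...,1]<25)&(im.min(2)>150),uv)),w[2])
    print(n,p.round(4),(p-w[:2]).round(4),np.round(sz,1))
    tiles.append(cv2.resize(im[y-65:y+65,x-65:x+65],(300,300)))
cv2.imwrite("pics/m2.png",np.vstack([np.hstack(tiles[:2]),np.hstack(tiles[2:])])); print(bot.read_clock())
E
```

```text
yaw 0.60498494
ribs (array([ 0.53617038, -0.34981894]), array([81.17791748, 75.91696167]), ((536.144287109375, -349.8186950683594), (81.17791748046875, 75.91696166992188), 34.32038879394531))
tube [ 0.5286 -0.3548] [-0.0081 -0.0048] [92.5 19.3]
square [ 0.6187 -0.1189] [0.0008 0.0003] [27.6 28. ]
slim [0.6027 0.1376] [0.0013 0.0012] [21.1 21.4]
jar [0.5443 0.3963] [-0.0004  0.001 ] [44.1 44.3]
43.675
```

View pics/m2.png

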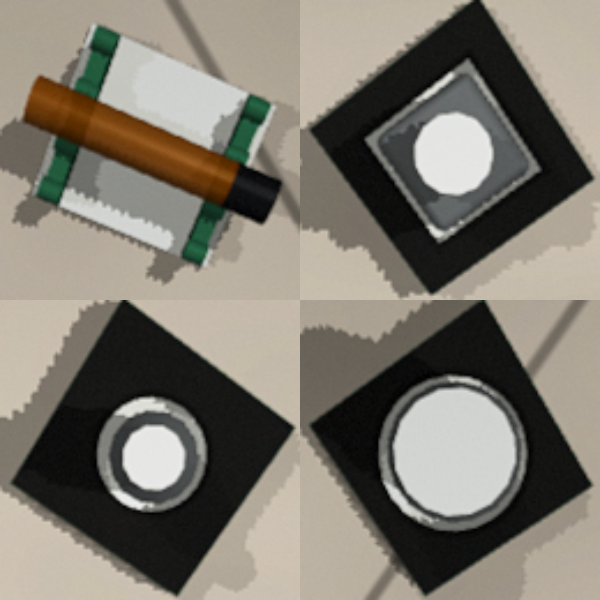

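The tube lies in the middle groove, parallel to it and centred to within 1 mm. The square, slim and jar caps are all centred in their pockets to within 2 mm. Nothing touches the robot.

```bash
python3 -c "
from cell import bot
print(bot.close_job())"
```

```text
the job is handed in; nothing more can be done
None
```

I handed the job in at about 44 s of robot time: the jar and both bottles are centred in their own pockets to within 2 mm, and the tube is midway along the middle cradle groove; the judge's verdict was not shown.

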